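Pack the hand-printing kit into its caddy

ROBOT

A 7-joint arm with a two-finger parallel gripper is mounted at the origin on a cart in front of the work surface, level with it; the furniture and walls round the work are solid. World frame = base frame: x ahead of the robot, y to its left, z up, the work surface at z = 0. Lengths are in m, angles in degrees, forces in N, time in s.
With the tool pointing down it reaches from about 0.425 to 0.875 m from the base axis. Payload 4.7 kg.
Tool frame: the origin (TCP) lies on the centre line of the jaws, within the pads' length; the fingertips stand 14 mm ahead of it and the grasp point (between the pads) lies 5 mm behind it; z points along the fingers, y is the line along which they close (so a half turn about z gives the same grasp; the last joint's range is limited). The gripper opens to 87 mm and grips with 3 to 60 N. Pads are 19 mm wide; open, the fingers measure 117 mm over their backs; the gripper's body (75 mm by 190 mm) begins 51 mm behind the grasp point.
Start: joints at [-66.629, 18.392, -4.016, 83.108, 1.295, 78.541, -3.26], TCP at [0.249, 0.6, 0.237] pointing down, gripper open.
Joint ranges: [-163.93, 163.93], [-17.29, 119.83], [-79.2, 71.16], [3.27, 140.29], [-89.18, 269.18], [5.43, 117.66], [-154.24, 154.24]. Speed limits (degrees/s): [147.25, 147.25, 180, 180, 180, 180, 180].

INTERFACE

Orientations are given as [roll, pitch, yaw] about the fixed x, y, z axes, in that order (R = Rz(yaw) Ry(pitch) Rx(roll)).
In Python, from cell import env gives the robot as it stands.
- The arm moves only by the tool jog_arm, never from a script. Its argument "motion" is a list that holds one entry, the list of rows, each a list of 7 numbers: the shift along the tool's x, y, z in units of 0.1 m (1.0 is 0.1 m), then the turn, a rotation vector about the tool's x, y, z in units of 180 degrees (1.0 is 180 degrees), then the closure, from 0 (fully open) to 1 (shut). A call has 1 to 5 rows; each row is the pose to reach, as a shift and turn from the pose commanded when the call began, along the tool's axes at that moment, turning the shorter way round; what a row does not reach only later rows make up. A row lasts 1/10 s, in which the tool goes at most 50 mm and 8.59 degrees, less where a joint would pass 70% of its speed; a pose out of reach is approached as far as the arm can. A call with a number of a shift or a turn outside -1 to 1 is refused whole. A call with a gripper value outside its range is refused whole. The fingers move at their own pace and stop on an object; "grip_force" is the grip in N (left out, the last holds). Time passes only in rows, so rows that repeat a pose let the fingers close. It gives the time, the measured TCP pose, the force, the opening and the grip force at its end, in the units of the state.
- env.get_obs(): the state, without advancing time (a new reading comes with each control period).
- env.read_camera(name): name is "scene" or "top"; returns (picture, depth): 400x640x3 uint8, red, green, blue; 400x640 float32, m along the optical axis (not along the pixel's ray), 0 where there is no reading.
- env.camera_info(name): a dict with "camera_matrix" (3x3 intrinsics, pixels), "origin" and "orientation" of the camera in the world. Camera axes: x right, y down, z forward; pixel columns grow to the right and rows downward; lengths in m; the calibration is good to about 2 mm. A picture is of the moment at which its call begins. camera_info takes no time and is no camera call.
- env.sign_off(): hands the job in; it is judged then, once.
The state is a dict: "time_s": time; "qpos": joint angles; "joint_velocities": joint speeds; "effort": joint torques, N m; "tool_pos": TCP position; "tool_rot": TCP orientation; "force": force on the tool from outside, world axes, zero at the start; "wrist_torque": the same for the moment, N m; "grip_width": finger opening in m; "grasp_force": force on a finger pad.
Only numpy, scipy, OpenCV 4.12 (cv2) and the standard library are available. Lean on these libraries where they do the work, as an engineer would, in place of code of your own. Each camera call takes 0.05 s, during which the arm holds its last target. There are 200 camera calls.

TASK

Pack the hand-printing kit into the plywood caddy: the burin, the tapered beech wedge, the black loupe and the wooden baren, each lowered right way up, as it stands or lies now, into the dark-lined pocket cut for it (burin in the longer slot, wedge in the shorter slot, loupe in the small round pocket, baren in the large round pocket) so that it rests on the pocket's floor. The drilled, level packing block and the round pale paper weight look similar but do not belong to the kit: leave them where they are.

Things in the scene. Friction and masses are not known exactly. Their poses are not given: they have to be found in the camera images.
- burin: burin lying flat, 24 x 114 x 24 mm, 50 g: tan mushroom-shaped wooden handle, thin steel blade. Origin: middle of its length, on the underside; z up; y points to the handle end. The handle (20 mm wide, 24 high) spans y = 21 to 57 mm; grip it across x at y = 35 mm, the centre of mass. The blade (4 mm thick, 3 mm above the underside) spans y = -54 to 20 mm.
- wedge: plain beech wedge lying on its broad face, 24 mm wide (x), 75 mm long (y), 4.5 mm high at its thin end (y = -37 mm) rising evenly to 18 mm at its thick end (y = +37 mm), 50 g; centre of mass at y = +8 mm, where it is 13 mm high. Sides are upright: grip across x. Origin: middle of the underside, z up.
- loupe: black stand loupe, an upright waisted cylinder 42 mm in diameter at its widest and 40 mm high, 60 g; origin: centre of its underside, z up. Grip round the barrel.
- baren: wooden baren: flat disc 101 mm in diameter and 16 mm thick with a bridge handle on top, 140 g. The bridge is 20 mm wide (x), about 80 mm long (y), from 14 to 43 mm above the underside, over the middle: grip it across x. Origin: centre of the underside, z up.
- packing_block: look-alike, not part of the kit: level beech packing block 24 x 64 x 18 mm (long in y, same height all along) with a 10 mm hole drilled through its middle from top to bottom. Origin: centre of the underside.
- paper_weight: look-alike, not part of the kit: pale round paper weight with a knob on top, 47 mm in diameter, 61 mm high, 620 g. Origin: centre of its underside.
- burin_insert: grey plastic insert with the longer slot, 44 (x) x 128 mm (y), in its middle; burin along y, either way round. Pocket floor 6 mm, top face 13 mm above the origin (centre of the underside, 3 mm above the table; z up). Four such inserts, 137 mm square, stand fixed two by two, in changing order, in a fixed plywood caddy 284 mm square, its rim 16 mm above the table, level with their tops.
- wedge_insert: grey insert, 137 mm square, with the shorter slot, 44 (x) x 96 mm (y), in its middle; wedge along y, either way round. Pocket floor 6 mm, top face 13 mm above the origin (centre of the underside, 3 mm above the table; z up). 
- loupe_insert: grey insert, 137 mm square, with the small round pocket, 62 mm across, in its middle. Pocket floor 6 mm, top face 13 mm above the origin (centre of the underside, 3 mm above the table; z up). 
- baren_insert: grey insert, 137 mm square, with the large round pocket, 122 mm across, in its middle. Pocket floor 6 mm, top face 13 mm above the origin (centre of the underside, 3 mm above the table; z up). 
Not all that is in view belongs to the job. What is shaped like the wedge but blue or green is not meant.

How it is judged (in metres and radians):
At the end, for the whole second after the job is handed in: Each of the four kit pieces lies in its own pocket: origin within 18 mm sideways of the pocket's centre and within 3.5 mm of the height of the pocket's floor, upright within 0.12 rad, released and at rest (below 0.02 m/s); the packing block and the paper weight are within 25 mm of where they stood (horizontal distance between burin and burin_insert below 0.018 m and z of burin in the frame of burin_insert between 0.0025 and 0.0095 m and angle between each of burin, wedge, loupe, baren's own z axis and vertical below 0.12 rad and linear speed of each of burin, wedge, loupe, baren below 0.02 m/s and horizontal distance between wedge and wedge_insert below 0.018 m and z of wedge in the frame of wedge_insert between 0.0025 and 0.0095 m and horizontal distance between loupe and loupe_insert below 0.018 m and z of loupe in the frame of loupe_insert between 0.0025 and 0.0095 m and horizontal distance between baren and baren_insert below 0.018 m and z of baren in the frame of baren_insert between 0.0025 and 0.0095 m and distance of each of packing_block, paper_weight from where it was at the start of the episode below 0.025 m); the robot touches nothing.
It fails at once if the packing block was moved more than 25 mm (distance of packing_block from where it was at the start of the episode above 0.025 m).
It fails at once if the paper weight was moved more than 25 mm (distance of paper_weight from where it was at the start of the episode above 0.025 m).
It also fails if it takes over 120 s, if anything falls off the work surface, if the arm or the gripper's body presses on something with over 40 N, if the wrist force passes 120 N, or if a joint passes its speed limit or range.

## Working session

There is one attempt and no reset: what is moved stays moved. The work goes in short steps, Python scripts to look and compute and a tool call to move; the robot and the scene stay as the last step left them, time stands still between calls to the robot, and variables do not carry over. Pictures are saved under pics/ and viewed, at most 14 in all, crops included, and the job is handed in when it is done.

Besides the shell and the picture viewer there is one more tool, called after "Call:" by a JSON object that holds its "method" and its "body". jog_arm: Moves the arm, as the interface text tells. Shifts and turns lie within -1 to 1; 1 stands for 0.1 m of shift or 180 degrees of turn. Its arguments: {"type":"object","properties":{"motion":{"type":"array","items":{"type":"array","items":{"type":"array","items":{"type":"number"}}}},"grip_force":{"type":"number"}},"required":["motion"]}

```bash
mkdir -p pics; ls
cat > h.py <<'E'
import numpy as np, cv2
from scipy.spatial.transform import Rotation as R
from cell import env
def look(n,tag):
    p,d=env.read_camera(n); cv2.imwrite(f'pics/{tag}.png',cv2.cvtColor(p,cv2.COLOR_RGB2BGR)); np.save(f'pics/{tag}.npy',d); return p,d
def rot(o):
    o=np.array(o,float)
    if o.shape==(3,3): return o
    return R.from_euler('xyz',o,degrees=True).as_matrix() if o.size==3 else R.from_quat(o).as_matrix()
def cloud(n,d):
    c=env.camera_info(n);K=np.array(c['camera_matrix']);v,u=np.mgrid[:400,:640]
    P=np.stack([(u-K[0,2])/K[0,0]*d,(v-K[1,2])/K[1,1]*d,d],-1)
    return P@rot(c['orientation']).T+np.array(c['origin'])
E
python3 - <<'E'
from h import *
for n in('scene','top'):
    print(env.camera_info(n)); look(n,n+'0')
print(env.get_obs())
E
```

```text
pics
{'camera_matrix': array([[432.79081381,   0.        , 315.14614018],
       [  0.        , 432.79081381, 204.63713864],
       [  0.        ,   0.        ,   1.        ]]), 'origin': array([ 0.14104733, -0.93969586,  0.62881845]), 'orientation': array([-124.56041156,    1.31069544,  -25.84957735])}
{'camera_matrix': array([[421.02923803,   0.        , 317.07421851],
       [  0.        , 421.02923803, 194.87139052],
       [  0.        ,   0.        ,   1.        ]]), 'origin': array([ 0.42324229, -0.11601914,  0.94561053]), 'orientation': array([-174.85001147,   -1.60970338,  -90.09289761])}
{'time_s': 0.1, 'qpos': array([-66.62994714,  18.43607779,  -4.01554539,  83.1696061 ,
         1.29382797,  78.54190828,  -3.25871511]), 'joint_velocities': array([-0.08359975, -0.11855027, -0.04286676, -0.20527421, -0.04792593,
       -0.00612629,  0.04242897]), 'effort': array([ 7.20686307e-05, -4.92572165e+01, -4.05485937e-01, -3.13400066e+01,
       -6.40702969e-02,  3.95632675e-02,  6.05472451e-05]), 'tool_pos': array([0.24924551, 0.59978087, 0.23554169]), 'tool_rot': array([-1.79897579e+02,  4.43896882e-03,  1.57440648e+02]), 'force': array([0.07456424, 0.69599609, 0.09285158]), 'wrist_torque': array([-0.04098433,  0.03442463, -0.04455572]), 'grasp_force': 0.0, 'grip_width': 0.08689787714203807}
```

View pics/scene0.png

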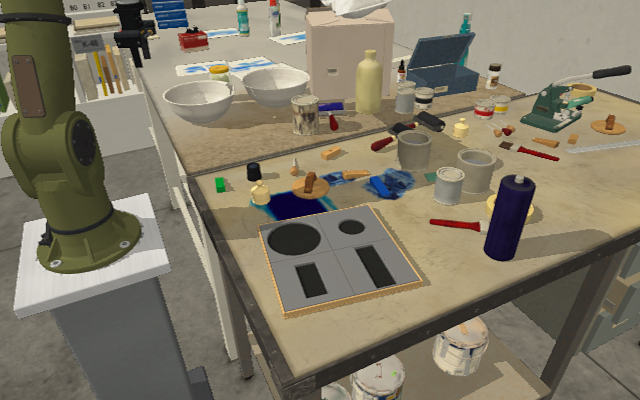

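View pics/top0.png

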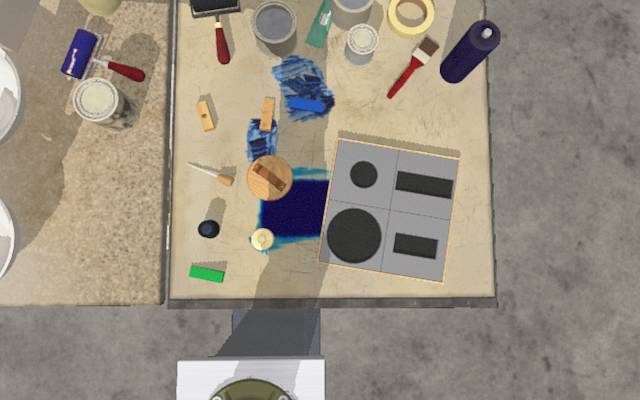

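The top view shows the caddy with small round pocket (364,174), large round pocket (354,236), long slot (424,185) and short slot (415,246). Kit pieces are the burin (210,174), loupe (208,229), baren (269,178) and probably the wedge (268,113). The packing block is probably at (205,116) and the paper weight at (262,239). The scene view shows the same layout. Next I measure from both depth images and check a zoomed crop.

Run:
```python
from h import *
im=cv2.imread('pics/top0.png')
cv2.imwrite('pics/crop1.png',cv2.resize(im[85:285,180:300],None,fx=3,fy=3,interpolation=cv2.INTER_CUBIC)[:600])
T=cloud('top',np.load('pics/top0.npy')).reshape(-1,3); S=cloud('scene',np.load('pics/scene0.npy')).reshape(-1,3)
tab=T[(T[:,0]>.3)&(T[:,0]<.4)&(abs(T[:,1])<.1)]; print('table z',np.median(tab[:,2]))
Tc=cloud('top',np.load('pics/top0.npy'))
def obj(nm,u,v,r,zc):
    c=Tc[v,u]
    for tag,P in(('top',T),('scn',S)):
        m=(np.hypot(*(P[:,:2]-c[:2]).T)<r)&(P[:,2]>zc)&(P[:,2]<.1); Q=P[m]
        if len(Q)<5: print(nm,tag,len(Q));continue
        b=cv2.minAreaRect((Q[:,:2]*1000).astype(np.float32))
        print(nm,tag,len(Q),'c',np.round(b[0],1),'sz',np.round(b[1],1),'ang',round(b[2],1),'z max/99/med mm',np.round(1000*np.array([Q[:,2].max(),np.percentile(Q[:,2],95),np.median(Q[:,2])]),1))
for a in [('burin',212,175,.08,.004),('burinhandle',225,181,.035,.012),('loupe',208,229,.04,.006),('baren',269,178,.075,.006),('bridge',269,178,.06,.026),('wedge?',268,113,.05,.006),('block?',205,116,.05,.006),('weight',262,239,.04,.006)]: obj(*a)
# pockets: dark pixels in top image
g=im.max(2); 
m=((g<75)).astype(np.uint8); m[:, :322]=0; m[:140]=0;m[285:]=0;m[:,462:]=0
n,l,st,ce=cv2.connectedComponentsWithStats(m)
for i in range(1,n):
    if st[i,4]<200: continue
    Q=Tc[l==i]; b=cv2.minAreaRect((Q[:,:2]*1000).astype(np.float32)); print('pocket',ce[i],st[i,4],np.round(b[0],1),np.round(b[1],1),round(b[2],1),'z',np.round(np.median(Q[:,2])*1000,1),'mean',np.round(Q[:,:2].mean(0)*1000,1))
Q=Tc[130:290,315:465].reshape(-1,3); Q=Q[(Q[:,2]>.012)&(Q[:,2]<.02)]; b=cv2.minAreaRect((Q[:,:2]*1000).astype(np.float32)); print('caddy top',b,np.median(Q[:,2]))
Q=S[(np.hypot(*(S[:,:2]-np.array(b[0])/1000).T)<.12)]; print('caddy scene z pct',np.percentile(Q[:,2],[2,10,50,95]))
```

```text
table z 0.001527615201828647
burin top 494 c [555.3  93.1] sz [150.7 154.2] ang 61.9 z max/99/med mm [27.  23.7  5.2]
burin scn 70 c [558.   83.6] sz [102.8  22.9] ang 59.4 z max/99/med mm [25.1 22.4 14.6]
burinhandle top 144 c [541.6  67.3] sz [47.4 22.4] ang 80.6 z max/99/med mm [27.  24.7 20.4]
burinhandle scn 47 c [541.6  53. ] sz [33.1 22.1] ang 40.5 z max/99/med mm [25.1 22.7 18. ]
loupe top 327 c [436.6  91.5] sz [39.  45.2] ang 71.5 z max/99/med mm [46.5 43.9 40.4]
loupe scn 217 c [431.2  88.7] sz [38.5 39.7] ang 22.6 z max/99/med mm [42.3 40.4 29.1]
baren top 1646 c [541.9 -30.7] sz [112.5 114.3] ang 81.1 z max/99/med mm [49.8 45.1 15.5]
baren scn 690 c [545.  -37.9] sz [101.1 107.6] ang 48.5 z max/99/med mm [45.3 42.8 13.4]
bridge top 287 c [547.2 -37.7] sz [78.1 19. ] ang 52.8 z max/99/med mm [49.8 46.8 43.6]
bridge scn 129 c [543.8 -44.2] sz [57.4 20.3] ang 51.6 z max/99/med mm [45.3 44.1 40.6]
wedge? top 177 c [ 417.2 -150.9] sz [28.5 69.3] ang 80.4 z max/99/med mm [21.9 20.4 16.8]
wedge? scn 77 c [ 416.5 -157.9] sz [14.4 55.6] ang 77.7 z max/99/med mm [18.1 17.2 15.4]
b
[... 258 characters left out ...]
. ]
weight scn 331 c [409.6 -30. ] sz [44.5 45.6] ang 64.6 z max/99/med mm [61.9 57.5 33. ]
pocket [363.30642202 174.32293578] 545 [ 553.5 -245.7] [57.5 59.7] 1.0 z 10.9 mean [ 554.  -246.4]
pocket [423.73267327 184.51881188] 1010 [ 505.7 -275.9] [ 85.8 349.3] 13.5 z 10.7 mean [ 530.5 -381. ]
pocket [353.48368856 235.43801653] 2299 [ 426.6 -211.1] [148.7 118.8] 53.4 z 10.8 mean [ 417.4 -222.7]
pocket [414.89401496 245.62094763] 802 [ 410.8 -262.3] [292.8  42.3] 80.5 z 10.7 mean [ 394.7 -357.4]
caddy top ((475.79107666015625, -303.64971923828125), (284.5726013183594, 284.5132141113281), 80.38206481933594) 0.016918075299712898
caddy scene z pct [-0.57764988 -0.53789784  0.01420571  0.0172517 ]
```

View pics/crop1.png

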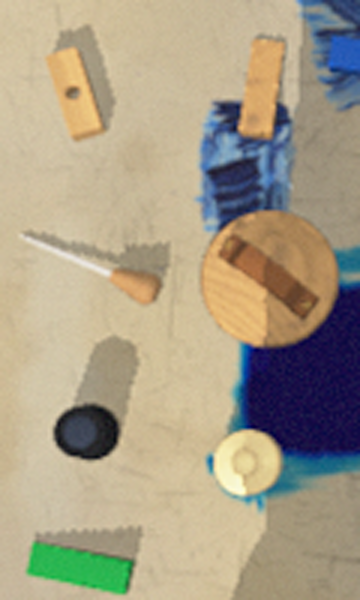

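The crop shows the drilled block at top left, so it is the packing block. The plain wedge is at top centre, with a narrow gap to the baren below it. The burin lies with its handle to the lower right. The loupe is black, the weight is pale, and the green decoy is at the bottom. The measured heights match the text. First move: towards the loupe at about (0.434, 0.090).

Call:
{"method": "jog_arm", "body": {"motion": [[[-0.46,-0.5,0,0,0,0,0],[-0.9,-1.0,0,0,0,0,0],[-0.9,-1.0,0,0,0,0,0],[-0.9,-1.0,0,0,0,0,0]]], "grip_force": 15}}

```text
time_s: 0.5
tool_pos: [0.2977, 0.4682, 0.2366]
tool_rot: [-179.9, 0.1, 157.0]
force: [0.0, 0.7, 0.2]
grip_width: 0.0871
grasp_force: 0.0
```

```bash
cat >> h.py <<'E'
def clean(n,tag): 
    d=np.load(f'pics/{tag}.npy'); return cloud(n,d)[(d>.2)]
def go(x,y,z,yaw):
    "shift/turn from the measured pose, in jog units, to tool-down pose (yaw mod 180)"
    o=env.get_obs(); A=rot(o['tool_rot']); B=[rot([180,0,yaw+k]) for k in(0,180)]
    s=A.T@(np.array([x,y,z])-o['tool_pos'])/.1; 
    t=min((R.from_matrix(A.T@b).as_rotvec()/np.pi for b in B),key=np.linalg.norm)
    print('shift',np.round(s,3),'turn',np.round(t,4),'q7',round(o['qpos'][6],1),'pos',np.round(o['tool_pos'],4),'rot',np.round(o['tool_rot'],2),'w',round(o['grip_width'],4),'gf',round(o['grasp_force'],1))
E
python3 - <<'E'
from h import *
C={t:clean(n,t) for n,t in(('top','top0'),('scene','scene0'))}
for t,P in C.items():
    tb=P[(P[:,0]>.45)&(P[:,0]<.65)&(P[:,1]<.13)&(P[:,1]>-.1)&(abs(P[:,2])<.006)]; b0=np.median(tb[:,2]); print(t,'table',b0)
    def f(nm,c,r,lo,hi):
        Q=P[(np.hypot(P[:,0]-c[0],P[:,1]-c[1])<r)&(P[:,2]-b0>lo)&(P[:,2]-b0<hi)]
        if len(Q)<8: return print(nm,len(Q))
        b=cv2.minAreaRect((Q[:,:2]*1000).astype(np.float32)); w,V=np.linalg.eigh(np.cov(Q[:,:2].T)); v=V[:,1]
        pr=(Q[:,:2]-Q[:,:2].mean(0))@v; sl=np.polyfit(pr,Q[:,2],1)[0]
        print(nm,len(Q),'rect',np.round(b[0],1),np.round(b[1],1),round(b[2],1),'mean',np.round(1000*Q[:,:2].mean(0),1),'axis',round(np.degrees(np.arctan2(v[1],v[0])),1),'slope',round(sl,3),'z95',round(1000*(np.percentile(Q[:,2],95)-b0),1))
    f('burin',(.555,.085),.075,.004,.05); f('handle',(.542,.063),.035,.011,.05)
    f('loupetop',(.434,.09),.04,.034,.06); f('loupe',(.434,.09),.04,.008,.06)
    f('baren disc',(.545,-.035),.07,.008,.022); f('bridge',(.545,-.035),.06,.034,.06)
    f('wedge',(.69,-.035),.055,.005,.03); f('block',(.685,.11),.055,.006,.03); f('weight',(.412,-.026),.035,.008,.08)
    f('caddy',(.476,-.304),.21,.012,.022)
go(.434,.09,.2,157.44)
E
```

```text
top0 table 0.0015141596810340774
burin 231 rect [558.2  88.1] [113.3 144.7] 22.2 mean [548.1  71.5] axis 77.2 slope -0.102 z95 23.0
handle 141 rect [542.4  68.1] [49.  22.3] 77.6 mean [541.8  60.2] axis 66.9 slope -0.119 z95 23.2
loupetop 249 rect [433.8  93.5] [37.4 34. ] 89.9 mean [433.6  93.3] axis 99.7 slope 0.016 z95 42.5
loupe 312 rect [433.3  92.4] [37.9 37.4] 24.3 mean [433.2  90.6] axis 88.0 slope 0.417 z95 42.4
baren disc 1293 rect [547.3 -36.4] [ 98.9 100.5] 1.1 mean [546.4 -37.2] axis 141.4 slope 0.0 z95 16.8
bridge 215 rect [547.8 -37. ] [53.6 18.9] 52.7 mean [547.2 -37.5] axis 53.2 slope 0.016 z95 45.5
wedge 354 rect [703.  -32.2] [73.7 90.5] 47.2 mean [690.4 -31.9] axis 165.0 slope 0.119 z95 18.2
block 334 rect [685.7 109. ] [66.  24.1] 18.5 mean [684.7 108.1] axis -161.6 slope -0.016 z95 20.6
weight 391 rect [411.3 -24.5] [45.1 44.9] 90.0 mean [411.8 -25.2] axis 114.9 slope 0.082 z95 59.1
caddy 11308 rect [ 475.8 -303.6] [284.5 284.5] 80.4 mean [ 481.  -309.1] axis -147.0 slope -0.001 z95 18.4
scene0 table -0.00042219056193237847
burin 72 rect [536.5  95.8] [114.3  52
[... 401 characters left out ...]
 mean [543.1 -49.8] axis 153.9 slope -0.001 z95 16.7
bridge 98 rect [545.6 -41.7] [51.2 19.8] 51.7 mean [544.3 -45.7] axis 49.1 slope 0.087 z95 44.7
wedge 158 rect [686.  -47.4] [66.2 72.7] 73.1 mean [684.3 -36.3] axis 168.6 slope 0.096 z95 17.6
block 143 rect [684.6 106.2] [68.7 28. ] 19.5 mean [682.5 102.1] axis -162.3 slope -0.027 z95 19.5
weight 323 rect [409.6 -30. ] [44.5 45.5] 64.3 mean [407.7 -37.1] axis 163.4 slope -0.024 z95 58.0
caddy 8538 rect [ 474.9 -306. ] [288.3 284.3] 80.4 mean [ 471.4 -330.5] axis -150.1 slope 0.001 z95 18.0
shift [-2.731 -2.948  0.377] turn [-0.0006  0.0007 -0.0025] q7 6.5 pos [0.2977 0.4682 0.2366] rot [-1.7989e+02  1.3000e-01  1.5700e+02] w 0.0871 gf 0.0
```

Call:
{"method": "jog_arm", "body": {"motion": [[[-0.45,-0.49,0,0,0,0,0],[-0.91,-0.98,0.1,0,0,0,0],[-0.91,-0.98,0.1,0,0,0,0]]]}}

```text
time_s: 0.8
tool_pos: [0.3415, 0.3454, 0.2261]
tool_rot: [-180.0, 0.0, 157.4]
force: [0.6, -0.3, -0.4]
grip_width: 0.0874
grasp_force: 0.0
```

Call:
{"method": "jog_arm", "body": {"motion": [[[-0.45,-0.49,0,0,0,0,0],[-0.91,-0.98,0.1,0,0,0,0],[-0.91,-0.98,0.1,0,0,0,0]]]}}

```text
time_s: 1.1
tool_pos: [0.3878, 0.2199, 0.2163]
tool_rot: [-180.0, 0.0, 157.3]
force: [0.6, 1.5, 0.1]
grip_width: 0.0868
grasp_force: 0.0
```

Call:
{"method": "jog_arm", "body": {"motion": [[[-0.45,-0.49,0,0,0,0,0],[-0.9,-0.97,0.1,0,0,0,0],[-0.9,-0.97,0.1,0,0,0,0],[-0.9,-0.97,0.1,0,0,0,0]]]}}

```text
time_s: 1.5
tool_pos: [0.4341, 0.094, 0.2062]
tool_rot: [-179.9, 0.0, 157.0]
force: [0.9, 0.9, -0.1]
grip_width: 0.0873
grasp_force: 0.0
```

Run:
```python
from h import *
go(.4335,.0905,.023,157.44)
p,d=look('scene','scene1'); 
im=cv2.imread('pics/scene1.png'); cv2.imwrite('pics/crop2.png',cv2.resize(im[60:260,170:430],None,fx=2.5,fy=2.5))
```

```text
shift [-0.007 -0.032  1.832] turn [-0.0004  0.0001 -0.0025] q7 48.8 pos [0.4341 0.094  0.2062] rot [-1.7993e+02  3.0000e-02  1.5700e+02] w 0.0873 gf 0.0
```

View pics/crop2.png

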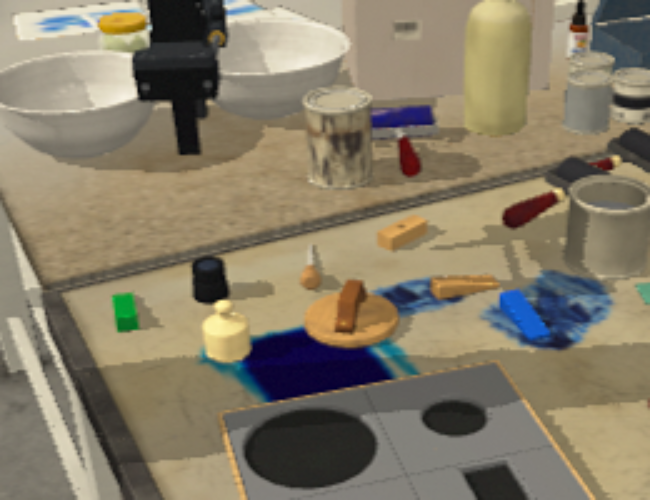

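The crop shows the open gripper hanging above the loupe (crop px 210,280), clear of the weight and the bowls. I descend and grip.

Call:
{"method": "jog_arm", "body": {"motion": [[[0,-0.03,0.45,0,0,0,0],[0,-0.03,0.9,0,0,0,0],[0,-0.03,0.9,0,0,0,0]]]}}

```text
time_s: 1.85
tool_pos: [0.427, 0.096, 0.1117]
tool_rot: [-179.6, -0.5, 157.6]
force: [-0.6, 0.2, -0.7]
grip_width: 0.0873
grasp_force: 0.0
```

Call:
{"method": "jog_arm", "body": {"motion": [[[0,0,0.4,0,0,0,0],[0,0,0.7,0,0,0,0],[0,0,0.9,0,0,0,0],[0,0,0.93,0,0,0,0],[0,0,0.93,0,0,0,0]]]}}

```text
time_s: 2.35
tool_pos: [0.4326, 0.0969, 0.0247]
tool_rot: [180.0, 0.0, 157.5]
force: [0.5, 0.3, 0.7]
grip_width: 0.087
grasp_force: 0.0
```

Call:
{"method": "jog_arm", "body": {"motion": [[[0,0,0,0,0,0,1],[0,0,0,0,0,0,1],[0,0,0,0,0,0,1],[0,0,0,0,0,0,1],[0,0,0,0,0,0,1]]], "grip_force": 15}}

```text
time_s: 2.85
tool_pos: [0.432, 0.0957, 0.0239]
tool_rot: [180.0, 0.0, 157.4]
force: [0.1, 0.9, -0.4]
grip_width: 0.0548
grasp_force: 0.0
```

Call:
{"method": "jog_arm", "body": {"motion": [[[0,0,-0.1,0,0,0,1],[0,0,-0.4,0,0,0,1],[0,0,-0.8,0,0,0,1],[0,0,-1,0,0,0,1],[0,0,-1,0,0,0,1]]]}}

```text
time_s: 3.35
tool_pos: [0.4343, 0.0964, 0.1274]
tool_rot: [179.7, 0.3, 157.4]
force: [0.1, 0.4, 1.2]
grip_width: 0.015
grasp_force: 0.0
```

Run:
```python
from h import *
go(.5548,-.249,.123,157.44)
```

```text
shift [-2.438 -2.727  0.041] turn [ 0.0018  0.0016 -0.0001] q7 50.6 pos [0.4343 0.0964 0.1274] rot [179.68   0.28 157.43] w 0.015 gf 0.0
```

The fingers need about 0.8 s to close, so the lift started too soon. I check the loupe and open again.

Call:
{"method": "jog_arm", "body": {"motion": [[[0,0,0,0,0,0,0],[0,0,0,0,0,0,0],[0,0,0,0,0,0,0],[0,0,0,0,0,0,0],[0,0,0,0,0,0,0]]]}}

```text
time_s: 3.85
tool_pos: [0.4314, 0.0955, 0.123]
tool_rot: [-179.9, -0.0, 157.4]
force: [0.5, 0.1, -0.7]
grip_width: 0.0471
grasp_force: 0.0
```

Call:
{"method": "jog_arm", "body": {"motion": [[[0,0,0,0,0,0,0],[0,0,0,0,0,0,0],[0,0,0,0,0,0,0],[0,0,0,0,0,0,0],[0,0,0,0,0,0,0]]]}}

```text
time_s: 4.35
tool_pos: [0.4318, 0.0957, 0.1236]
tool_rot: [180.0, 0.0, 157.4]
force: [0.8, 0.3, -0.5]
grip_width: 0.084
grasp_force: 0.0
```

Run:
```python
from h import *
for n,t in(('scene','scene2'),('top','top2')):
    look(n,t); P=clean(n,t)
    Q=P[(np.hypot(P[:,0]-.434,P[:,1]-.09)<.045)&(P[:,2]>.008)&(P[:,2]<.06)]
    print(n,len(Q))
    if len(Q)>8: print(cv2.minAreaRect((Q[:,:2]*1000).astype(np.float32)),np.percentile(Q[:,2],95))
go(.4333,.0895,.023,157.44)
im=cv2.imread('pics/scene2.png'); cv2.imwrite('pics/crop3.png',cv2.resize(im[100:240,190:390],None,fx=3,fy=3))
```

```text
scene 204
((431.6385498046875, 88.67066192626953), (37.832698822021484, 38.007415771484375), 3.454308032989502) 0.040709361374792294
top 3
shift [-0.037 -0.052  1.006] turn [ 0.0001  0.     -0.    ] q7 50.7 pos [0.4318 0.0957 0.1236] rot [1.7999e+02 1.0000e-02 1.5743e+02] w 0.086 gf 0.0
```

View pics/crop3.png

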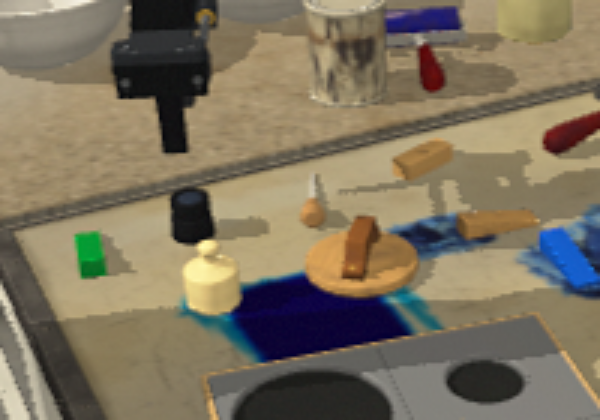

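The loupe still stands upright and unmoved at crop px (190,215). I try the grasp again.

Call:
{"method": "jog_arm", "body": {"motion": [[[-0.03,-0.05,0.4,0,0,0,0],[-0.03,-0.05,0.8,0,0,0,0],[-0.03,-0.05,1.0,0,0,0,0],[-0.03,-0.05,1.0,0,0,0,0],[-0.03,-0.05,1.0,0,0,0,1]]]}}

```text
time_s: 4.95
tool_pos: [0.4329, 0.0899, 0.0239]
tool_rot: [-180.0, 0.0, 157.4]
force: [-0.1, 1.5, 1.6]
grip_width: 0.0838
grasp_force: 0.0
```

Call:
{"method": "jog_arm", "body": {"motion": [[[0,0,0,0,0,0,1],[0,0,0,0,0,0,1],[0,0,0,0,0,0,1],[0,0,0,0,0,0,1],[0,0,0,0,0,0,1]]], "grip_force": 15}}

```text
time_s: 5.45
tool_pos: [0.4329, 0.09, 0.0239]
tool_rot: [180.0, 0.0, 157.4]
force: [-0.7, -0.6, 0.0]
grip_width: 0.0466
grasp_force: 0.0
```

Call:
{"method": "jog_arm", "body": {"motion": [[[0,0,0,0,0,0,1],[0,0,0,0,0,0,1],[0,0,0,0,0,0,1],[0,0,0,0,0,0,1],[0,0,0,0,0,0,1]]]}}

```text
time_s: 5.95
tool_pos: [0.4328, 0.09, 0.0237]
tool_rot: [180.0, 0.0, 157.4]
force: [-0.5, 0.4, 3.9]
grip_width: 0.0383
grasp_force: 15.1
```

Call:
{"method": "jog_arm", "body": {"motion": [[[0,0,-0.1,0,0,0,1],[0,0,-0.4,0,0,0,1],[0,0,-0.8,0,0,0,1],[0,0,-1,0,0,0,1],[0,0,-1,0,0,0,1]]]}}

```text
time_s: 6.45
tool_pos: [0.4349, 0.0904, 0.127]
tool_rot: [179.7, 0.3, 157.4]
force: [1.0, -0.5, -0.7]
grip_width: 0.0385
grasp_force: 15.0
```

Run:
```python
from h import *
go(.5548,-.2495,.123,157.44)
```

```text
shift [-2.412 -2.679  0.038] turn [ 0.0016  0.0015 -0.0001] q7 51.3 pos [0.4349 0.0904 0.127 ] rot [179.72   0.26 157.43] w 0.0385 gf 15.0
```

Call:
{"method": "jog_arm", "body": {"motion": [[[-0.3,-0.33,0,0,0,0,1],[-0.6,-0.66,0,0,0,0,1],[-0.81,-0.89,0,0,0,0,1]]]}}

```text
time_s: 6.75
tool_pos: [0.473, -0.0263, 0.123]
tool_rot: [-179.9, -0.0, 157.3]
force: [0.9, -0.1, -0.2]
grip_width: 0.039
grasp_force: 15.0
```

Call:
{"method": "jog_arm", "body": {"motion": [[[-0.3,-0.33,0,0,0,0,1],[-0.6,-0.66,0,0,0,0,1],[-0.81,-0.89,0,0,0,0,1]]]}}

```text
time_s: 7.05
tool_pos: [0.5135, -0.14, 0.1228]
tool_rot: [-179.9, -0.0, 157.3]
force: [0.1, 0.4, -0.1]
grip_width: 0.0389
grasp_force: 15.0
```

Call:
{"method": "jog_arm", "body": {"motion": [[[-0.3,-0.33,0,0,0,0,1],[-0.6,-0.66,0,0,0,0,1],[-0.81,-0.89,0,0,0,0,1],[-0.81,-0.89,0,0,0,0,1],[-0.81,-0.89,0,0,0,0,1]]]}}

```text
time_s: 7.55
tool_pos: [0.5534, -0.2502, 0.1222]
tool_rot: [-180.0, -0.2, 157.3]
force: [-0.4, 0.8, -0.9]
grip_width: 0.0384
grasp_force: 15.0
```

Run:
```python
from h import *
go(.5548,-.2495,.0335,157.44)
for n,t in(('scene','scene3'),('top','top3')): look(n,t)
im=cv2.imread('pics/scene3.png'); cv2.imwrite('pics/crop4.png',cv2.resize(im[130:310,220:440],None,fx=3,fy=3))
```

```text
shift [-0.012  0.013  0.887] turn [-0.0002 -0.0009 -0.0006] q7 100.7 pos [ 0.5534 -0.2502  0.1222] rot [-1.7996e+02 -1.6000e-01  1.5733e+02] w 0.0384 gf 15.0
```

View pics/crop4.png

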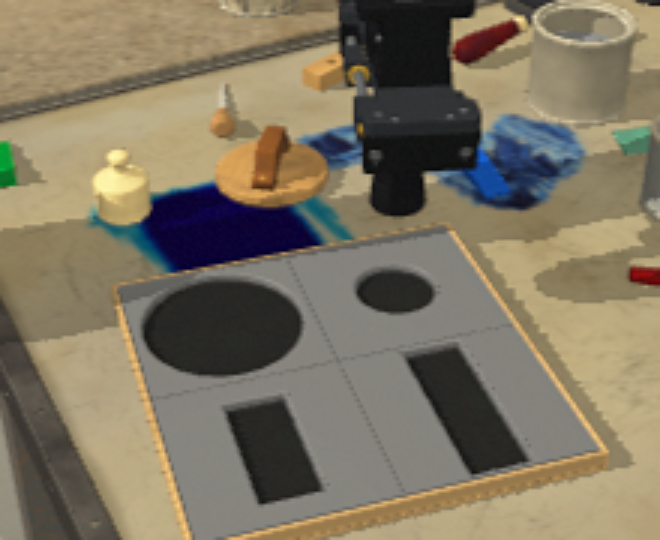

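The loupe hangs upright at crop px (398,195), above its pocket. I lower and release it.

Call:
{"method": "jog_arm", "body": {"motion": [[[-0.01,0.01,0.4,0,0,0,1],[-0.01,0.01,0.75,0,0,0,1],[-0.01,0.01,0.85,0,0,0,1],[-0.01,0.01,0.89,0,0,0,1],[-0.01,0.01,0.89,0,0,0,1]]]}}

```text
time_s: 8.15
tool_pos: [0.5565, -0.249, 0.0354]
tool_rot: [180.0, 0.1, 157.5]
force: [-0.3, -0.3, -0.6]
grip_width: 0.0389
grasp_force: 15.0
```

Call:
{"method": "jog_arm", "body": {"motion": [[[0,0,0,0,0,0,0.4],[0,0,0,0,0,0,0.2],[0,0,0,0,0,0,0],[0,0,0,0,0,0,0],[0,0,0,0,0,0,0]]]}}

```text
time_s: 8.65
tool_pos: [0.5561, -0.2494, 0.0349]
tool_rot: [180.0, 0.0, 157.4]
force: [-0.1, -0.2, -0.1]
grip_width: 0.0711
grasp_force: 0.0
```

Call:
{"method": "jog_arm", "body": {"motion": [[[0,0,-0.3,0,0,0,0],[0,0,-0.7,0,0,0,0],[0,0,-1,0,0,0,0],[0,0,-1,0,0,0,0],[0,0,-1,0,0,0,0]]]}}

```text
time_s: 9.15
tool_pos: [0.5562, -0.2494, 0.1351]
tool_rot: [180.0, 0.1, 157.4]
force: [-1.1, 1.0, -0.8]
grip_width: 0.0871
grasp_force: 0.0
```

```bash
cat >> h.py <<'E'
def fit(tag,n,c,r,lo,hi,nm=''):
    P=clean(n,tag); Q=P[(np.hypot(P[:,0]-c[0],P[:,1]-c[1])<r)&(P[:,2]>lo)&(P[:,2]<hi)]
    if len(Q)<8: return print(nm,n,len(Q))
    b=cv2.minAreaRect((Q[:,:2]*1000).astype(np.float32)); print(nm,n,len(Q),np.round(b[0],1),np.round(b[1],1),round(b[2],1),'z95',round(np.percentile(Q[:,2],95)*1000,1))
E
python3 - <<'E'
from h import *
for n in('scene','top'):
    look(n,n+'4'); fit(n+'4',n,(.5548,-.2495),.04,.03,.06,'loupe'); fit(n+'4',n,(.545,-.038),.06,.036,.06,'bridge'); fit(n+'4',n,(.69,-.033),.05,.007,.03,'wedge')
go(.547,-.0385,.12,142.5)
E
```

```text
loupe scene 222 [ 554.9 -251. ] [38.6 34.6] 60.8 z95 49.9
bridge scene 85 [547.2 -40.6] [48.2 18.9] 51.6 z95 44.3
wedge scene 1
loupe top 0
bridge top 211 [548.  -36.7] [51.4 19.1] 52.6 z95 47.0
wedge top 316 [692.2 -29.8] [24.5 73.9] 83.5 z95 19.6
shift [0.881 1.911 0.135] turn [-0.0001 -0.0007  0.083 ] q7 100.4 pos [ 0.5551 -0.2488  0.1333] rot [ 1.8000e+02 -1.2000e-01  1.5744e+02] w 0.0871 gf 0.0
```

The loupe sits at (555, -251) with its top at 50 mm, which is right. The bridge runs along 52.3°, so the tool yaw must be 52.3. I move to the baren.

Call:
{"method": "jog_arm", "body": {"motion": [[[0.18,0.2,0,0,0,0.048,0],[0.36,0.4,0,0,0,0.095,0],[0.54,0.6,0,0,0,0.142,0],[0.72,0.8,0,0,0,0.19,0],[0.88,1.0,0,0,0,0.237,0]]]}}

```text
time_s: 9.75
tool_pos: [0.5114, -0.122, 0.1329]
tool_rot: [-179.8, -0.1, 114.4]
force: [0.1, -0.3, 0.3]
grip_width: 0.0868
grasp_force: 0.0
```

Call:
{"method": "jog_arm", "body": {"motion": [[[0.12,0.13,0,0,0,0.048,0],[0.25,0.26,0,0,0,0.095,0],[0.37,0.4,0,0,0,0.142,0],[0.5,0.53,0,0,0,0.19,0],[0.62,0.67,0,0,0,0.237,0]]]}}

```text
time_s: 10.25
tool_pos: [0.5469, -0.038, 0.133]
tool_rot: [-179.9, 0.1, 71.8]
force: [0.4, 0.1, -0.7]
grip_width: 0.0871
grasp_force: 0.0
```

Call:
{"method": "jog_arm", "body": {"motion": [[[0,0,0,0,0,0.045,0],[0,0,0,0,0,0.09,0],[0,0,0,0,0,0.11,0],[0,0,0,0,0,0.11,0],[0,0,0,0,0,0.11,0]]]}}

```text
time_s: 10.75
tool_pos: [0.5472, -0.0389, 0.1336]
tool_rot: [-179.9, 0.1, 52.4]
force: [0.7, 0.1, 0.3]
grip_width: 0.0869
grasp_force: 0.0
```

Run:
```python
from h import *
go(.5473,-.0387,.033,52.3)
```

```text
shift [3.000e-03 1.000e-03 1.006e+00] turn [-0.0004  0.0005  0.0006] q7 -25.6 pos [ 0.5472 -0.0389  0.1336] rot [-1.7994e+02  8.0000e-02  5.2410e+01] w 0.0869 gf 0.0
```

Call:
{"method": "jog_arm", "body": {"motion": [[[0,0,0.4,0,0,0,0],[0,0,0.8,0,0,0,0],[0,0,1.0,0,0,0,0],[0,0,1.0,0,0,0,0.5],[0,0,1.0,0,0,0,1]]], "grip_force": 25}}

```text
time_s: 11.25
tool_pos: [0.5479, -0.0393, 0.0348]
tool_rot: [180.0, 0.0, 52.3]
force: [-0.1, 0.1, -0.1]
grip_width: 0.0778
grasp_force: 0.0
```

Call:
{"method": "jog_arm", "body": {"motion": [[[0,0,0,0,0,0,1],[0,0,0,0,0,0,1],[0,0,0,0,0,0,1],[0,0,0,0,0,0,1],[0,0,0,0,0,0,1]]]}}

```text
time_s: 11.75
tool_pos: [0.5481, -0.0388, 0.0349]
tool_rot: [180.0, -0.0, 52.3]
force: [-0.5, -0.2, 0.4]
grip_width: 0.0392
grasp_force: 0.0
```

Call:
{"method": "jog_arm", "body": {"motion": [[[0,0,0,0,0,0,1],[0,0,0,0,0,0,1],[0,0,0,0,0,0,1],[0,0,0,0,0,0,1],[0,0,0,0,0,0,1]]]}}

```text
time_s: 12.25
tool_pos: [0.5478, -0.0388, 0.0346]
tool_rot: [-180.0, -0.0, 52.3]
force: [-1.1, 0.8, 0.5]
grip_width: 0.0188
grasp_force: 25.0
```

Call:
{"method": "jog_arm", "body": {"motion": [[[0,0,-0.1,0,0,0,1],[0,0,-0.4,0,0,0,1],[0,0,-0.8,0,0,0,1],[0,0,-1,0,0,0,1],[0,0,-1,0,0,0,1]]]}}

```text
time_s: 12.75
tool_pos: [0.5503, -0.0393, 0.1382]
tool_rot: [179.7, -0.3, 52.3]
force: [-0.2, -0.1, -1.1]
grip_width: 0.0191
grasp_force: 25.0
```

Run:
```python
from h import *
go(.4195,-.226,.133,52.3)
for n in('scene','top'):
    look(n,n+'5')
fit('scene5','scene',(.545,-.04),.075,.08,.125,'baren held')
```

```text
shift [-2.277  0.107  0.04 ] turn [ 0.0014 -0.0016 -0.    ] q7 -25.5 pos [ 0.5503 -0.0393  0.1382] rot [179.74  -0.3   52.3 ] w 0.0191 gf 25.0
baren held scene 539 [549.3 -45.9] [ 95. 102.] 70.2 z95 119.6
```

Call:
{"method": "jog_arm", "body": {"motion": [[[-0.25,0.01,0,0,0,0,1],[-0.5,0.03,0,0,0,0,1],[-0.76,0.04,0,0,0,0,1]]]}}

```text
time_s: 13.15
tool_pos: [0.5029, -0.1019, 0.1329]
tool_rot: [-179.9, 0.1, 52.4]
force: [0.1, 0.8, -1.1]
grip_width: 0.0185
grasp_force: 25.0
```

Call:
{"method": "jog_arm", "body": {"motion": [[[-0.25,0.01,0,0,0,0,1],[-0.5,0.03,0,0,0,0,1],[-0.76,0.04,0,0,0,0,1]]]}}

```text
time_s: 13.45
tool_pos: [0.4598, -0.1651, 0.1337]
tool_rot: [-179.9, 0.1, 52.3]
force: [-0.0, 0.2, -1.8]
grip_width: 0.0188
grasp_force: 25.0
```

Call:
{"method": "jog_arm", "body": {"motion": [[[-0.25,0.01,0,0,0,0,1],[-0.5,0.03,0,0,0,0,1],[-0.76,0.04,0,0,0,0,1],[-0.76,0.04,0,0,0,0,1],[-0.76,0.04,0,0,0,0,1]]]}}

```text
time_s: 13.95
tool_pos: [0.4174, -0.2273, 0.1345]
tool_rot: [-180.0, -0.1, 52.2]
force: [0.1, 0.8, -0.9]
grip_width: 0.0188
grasp_force: 25.0
```

Run:
```python
from h import *
go(.4195,-.226,.0445,52.3)
look('scene','scene6'); fit('scene6','scene',(.42,-.226),.08,.08,.125,'baren held')
im=cv2.imread('pics/scene6.png'); cv2.imwrite('pics/crop5.png',cv2.resize(im[130:310,220:440],None,fx=3,fy=3))
```

```text
shift [0.022 0.009 0.9  ] turn [-0.     -0.0003 -0.0005] q7 -11.0 pos [ 0.4174 -0.2273  0.1345] rot [-1.7999e+02 -6.0000e-02  5.2220e+01] w 0.0188 gf 25.0
baren held scene 890 [ 417.  -233.2] [ 95.2 100.4] 69.1 z95 121.8
```

View pics/crop5.png

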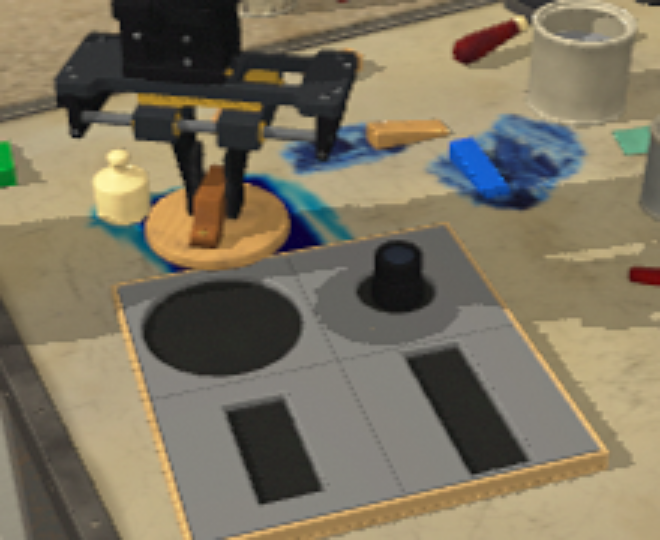

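The loupe sits in its pocket (crop px 398,280). The baren hangs level (215,225), and the wedge's thick end points left. I lower the baren.

Call:
{"method": "jog_arm", "body": {"motion": [[[0.03,0,0.4,0,0,0,1],[0.03,0,0.75,0,0,0,1],[0.03,0,0.85,0,0,0,1],[0.03,0,0.9,0,0,0,1],[0.03,0,0.9,0,0,0,1]]]}}

```text
time_s: 14.5
tool_pos: [0.4204, -0.2244, 0.045]
tool_rot: [180.0, 0.0, 52.3]
force: [0.0, 0.1, -0.8]
grip_width: 0.0191
grasp_force: 25.0
```

Call:
{"method": "jog_arm", "body": {"motion": [[[0,0,0,0,0,0,0.5],[0,0,0,0,0,0,0.4],[0,0,0,0,0,0,0.2],[0,0,0,0,0,0,0],[0,0,0,0,0,0,0]]]}}

```text
time_s: 15.0
tool_pos: [0.4201, -0.2242, 0.0449]
tool_rot: [180.0, -0.0, 52.3]
force: [-0.5, -0.1, 0.1]
grip_width: 0.0508
grasp_force: 0.0
```

Call:
{"method": "jog_arm", "body": {"motion": [[[0,0,-0.3,0,0,0,0],[0,0,-0.7,0,0,0,0],[0,0,-1,0,0,0,0],[0,0,-1,0,0,0,0],[0,0,-1,0,0,0,0]]]}}

```text
time_s: 15.5
tool_pos: [0.4203, -0.2239, 0.1449]
tool_rot: [180.0, -0.1, 52.4]
force: [0.0, 0.6, -1.4]
grip_width: 0.0855
grasp_force: 0.0
```

Run:
```python
from h import *
for n in('scene','top'):
    look(n,n+'7'); fit(n+'7',n,(.42,-.226),.075,.019,.033,'disc');fit(n+'7',n,(.42,-.226),.06,.045,.065,'bridge')
# colour masks in top view -> ray-plane
c=env.camera_info('top');K=np.array(c['camera_matrix']);A=rot(c['orientation']);o=np.array(c['origin'])
def ray(u,v,z):
    d=A@np.array([(u-K[0,2])/K[0,0],(v-K[1,2])/K[1,1],1.]); return (o+d*(z-o[2])/d[2])[:2]
im=cv2.imread('pics/top7.png'); hsv=cv2.cvtColor(im,cv2.COLOR_BGR2HSV)
for nm,(u0,u1,v0,v1),h in(('wedge',(252,285,92,136),.012),('handle',(205,240,165,192),.012)):
    s=hsv[v0:v1,u0:u1].astype(int); m=((s[...,0]<20)&(s[...,1]>85)&(s[...,2]>110)).astype(np.uint8)
    n,l,st,ce=cv2.connectedComponentsWithStats(m); k=1+st[1:,4].argmax(); vv,uu=np.where(l==k)
    P=np.array([ray(u+u0,v+v0,h) for u,v in zip(uu,vv)])*1000; b=cv2.minAreaRect(P.astype(np.float32)); w,V=np.linalg.eigh(np.cov(P.T))
    print(nm,len(P),np.round(b[0],1),np.round(b[1],1),round(b[2],1),'mean',P.mean(0).round(1),'axis',np.degrees(np.arctan2(V[1,1],V[0,1])).round(1))
print('burin tip',ray(188,164,.004))
fit('top7','top',(.69,-.033),.05,.007,.03,'wedge'); 
cv2.imwrite('pics/crop6.png',cv2.resize(im[90:200,180:300],None,fx=5,fy=5,interpolation=cv2.INTER_CUBIC))
go(.69,-.033,.13,173.5)
```

```text
disc scene 785 [ 419.6 -229.1] [97.9 99.5] 61.6 z95 27.4
bridge scene 140 [ 420.3 -228.5] [49.4 19.5] 51.3 z95 53.7
disc top 444 [ 450.5 -189.6] [ 52.1 131.6] 51.9 z95 26.4
bridge top 29 [ 437.  -205.1] [ 7.1 18.4] 50.5 z95 54.8
wedge 365 [691.  -29.6] [25.9 75.4] 81.3 mean [690.6 -29.2] axis 172.5
handle 141 [542.4  63.3] [35.9 22.9] 64.5 mean [541.6  61.9] axis 67.0
burin tip [0.57732251 0.14674609]
wedge top 329 [692.3 -30. ] [24.  75.1] 83.1 z95 19.8
shift [3.166 0.978 0.133] turn [-0.0004  0.0004  0.3268] q7 -12.5 pos [ 0.4191 -0.2238  0.1436] rot [-1.7991e+02  3.0000e-02  5.2330e+01] w 0.0864 gf 0.0
```

View pics/crop6.png

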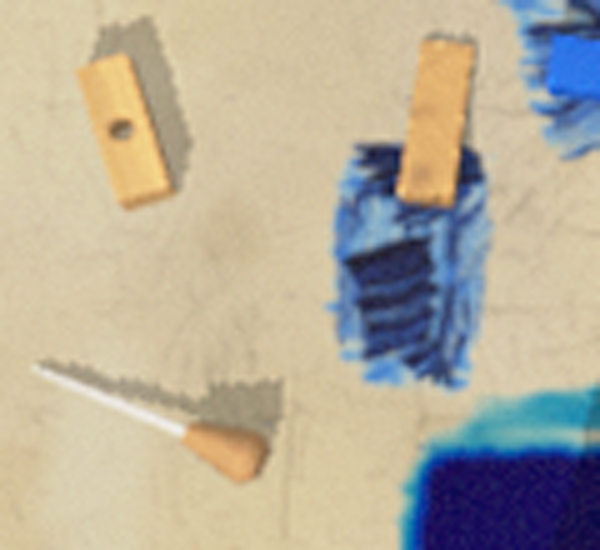

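The baren sits at about (420, -227), bridge top 53 mm, which is right. The crop shows the burin handle at crop px (230,455) and tip at (35,367). The wedge runs from (450,40) to (428,203). Next the wedge.

Call:
{"method": "jog_arm", "body": {"motion": [[[0.4,0.12,0,0,0,0,0],[0.8,0.23,0,0,0,0,0],[1.0,0.29,0,0,0,0,0]]]}}

```text
time_s: 15.9
tool_pos: [0.5056, -0.1598, 0.1427]
tool_rot: [-179.9, 0.1, 52.5]
force: [-0.6, -0.1, 0.4]
grip_width: 0.087
grasp_force: 0.0
```

Call:
{"method": "jog_arm", "body": {"motion": [[[0.4,0.12,0,0,0,0,0],[0.8,0.23,0,0,0,0,0],[1.0,0.29,0,0,0,0,0]]]}}

```text
time_s: 16.2
tool_pos: [0.5896, -0.098, 0.1417]
tool_rot: [-179.9, 0.1, 52.5]
force: [0.1, 0.6, -0.1]
grip_width: 0.0873
grasp_force: 0.0
```

Call:
{"method": "jog_arm", "body": {"motion": [[[0.4,0.12,0,0,0,0,0],[0.8,0.23,0,0,0,0,0],[1.0,0.29,0,0,0,0,0]]]}}

```text
time_s: 16.5
tool_pos: [0.6735, -0.0364, 0.1411]
tool_rot: [-179.8, 0.1, 52.5]
force: [0.3, -0.4, -1.0]
grip_width: 0.0874
grasp_force: 0.0
```

Call:
{"method": "jog_arm", "body": {"motion": [[[0.13,0.01,0,0,0,0.045,0],[0.13,0.01,0,0,0,0.09,0],[0.13,0.01,0,0,0,0.135,0],[0.13,0.01,0,0,0,0.18,0],[0.13,0.01,0,0,0,0.22,0]]]}}

```text
time_s: 17.0
tool_pos: [0.6798, -0.0308, 0.1418]
tool_rot: [180.0, 0.2, 12.4]
force: [-0.4, -1.0, -0.1]
grip_width: 0.087
grasp_force: 0.0
```

Call:
{"method": "jog_arm", "body": {"motion": [[[0,0,0,0,0,0.045,0],[0,0,0,0,0,0.09,0],[0,0,0,0,0,0.11,0],[0,0,0,0,0,0.11,0],[0,0,0,0,0,0.11,0]]]}}

```text
time_s: 17.5
tool_pos: [0.6801, -0.0307, 0.1428]
tool_rot: [179.9, 0.1, -7.0]
force: [0.4, 0.0, 0.4]
grip_width: 0.0869
grasp_force: 0.0
```

Run:
```python
from h import *
go(.6806,-.0303,.0215,173)
look('scene','scene8'); fit('scene8','scene',(.69,-.033),.05,.007,.03,'wedge')
```

```text
shift [ 0.007 -0.006  1.213] turn [ 0.0004  0.0008 -0.0001] q7 -72.1 pos [ 0.6801 -0.0307  0.1428] rot [ 1.7993e+02  1.4000e-01 -7.0200e+00] w 0.0869 gf 0.0
wedge scene 122 [684.9 -31.8] [29.9 60.7] 82.6 z95 16.8
```

Call:
{"method": "jog_arm", "body": {"motion": [[[0,0,0.4,0,0,0,0],[0,0,0.8,0,0,0,0],[0,0,0.95,0,0,0,0]]]}}

```text
time_s: 17.85
tool_pos: [0.6782, -0.0296, 0.0453]
tool_rot: [-180.0, 0.4, -7.0]
force: [-1.3, 0.6, -0.6]
grip_width: 0.0871
grasp_force: 0.0
```

Call:
{"method": "jog_arm", "body": {"motion": [[[0,0,0.15,0,0,0,0],[0,0,0.26,0,0,0,0],[0,0,0.26,0,0,0,0.5],[0,0,0.26,0,0,0,0.5],[0,0,0.26,0,0,0,0.6]]], "grip_force": 20}}

```text
time_s: 18.35
tool_pos: [0.6818, -0.0306, 0.0251]
tool_rot: [-180.0, -0.1, -7.1]
force: [-0.1, 0.2, 0.1]
grip_width: 0.0703
grasp_force: 0.0
```

Run:
```python
from h import *
go(.6806,-.0303,.0215,173)
```

```text
shift [-0.012 -0.001  0.036] turn [-0.0001 -0.0007 -0.0004] q7 -68.7 pos [ 0.6818 -0.0306  0.0251] rot [-1.7999e+02 -1.3000e-01 -7.0800e+00] w 0.0703 gf 0.0
```

Call:
{"method": "jog_arm", "body": {"motion": [[[-0.01,0,0.035,0,0,0,0.6],[-0.01,0,0.035,0,0,0,1],[-0.01,0,0.035,0,0,0,1],[-0.01,0,0.035,0,0,0,1],[-0.01,0,0.035,0,0,0,1]]]}}

```text
time_s: 18.85
tool_pos: [0.6799, -0.0302, 0.0202]
tool_rot: [-180.0, -0.0, -7.1]
force: [0.3, -0.3, -0.4]
grip_width: 0.0312
grasp_force: 0.0
```

Call:
{"method": "jog_arm", "body": {"motion": [[[0,0,0,0,0,0,1],[0,0,0,0,0,0,1],[0,0,0,0,0,0,1],[0,0,0,0,0,0,1],[0,0,0,0,0,0,1]]]}}

```text
time_s: 19.35
tool_pos: [0.6799, -0.0302, 0.0201]
tool_rot: [-180.0, -0.0, -7.1]
force: [-0.4, 0.5, 0.3]
grip_width: 0.0237
grasp_force: 20.0
```

Call:
{"method": "jog_arm", "body": {"motion": [[[0,0,-0.1,0,0,0,1],[0,0,-0.3,0,0,0,1],[0,0,-0.6,0,0,0,1],[0,0,-0.9,0,0,0,1],[0,0,-1,0,0,0,1]]]}}

```text
time_s: 19.85
tool_pos: [0.6819, -0.0313, 0.1253]
tool_rot: [-180.0, -0.4, -7.1]
force: [0.4, 0.8, 0.0]
grip_width: 0.0236
grasp_force: 20.0
```

Call:
{"method": "jog_arm", "body": {"motion": [[[0,0,0,0,0,-0.045,1],[0,0,0,0,0,-0.09,1],[0,0,0,0,0,-0.135,1],[0,0,0,0,0,-0.18,1],[0,0,0,0,0,-0.22,1]]]}}

```text
time_s: 20.35
tool_pos: [0.6797, -0.0304, 0.1206]
tool_rot: [180.0, -0.0, 32.8]
force: [0.5, 0.5, -0.6]
grip_width: 0.0236
grasp_force: 20.0
```

Call:
{"method": "jog_arm", "body": {"motion": [[[0,0,0,0,0,-0.045,1],[0,0,0,0,0,-0.09,1],[0,0,0,0,0,-0.135,1],[0,0,0,0,0,-0.18,1],[0,0,0,0,0,-0.22,1]]]}}

```text
time_s: 20.85
tool_pos: [0.6797, -0.0305, 0.1206]
tool_rot: [180.0, -0.0, 72.4]
force: [-0.3, -0.5, -0.1]
grip_width: 0.0236
grasp_force: 20.0
```

Run:
```python
from h import *
# thick end dir from wedge = -tool x ; at yaw 80.4 thick dir = (-.167,-.986); grip 10 mm thickwards of centre
c=np.array([.3965,-.360]); g=c+.010*np.array([-.167,-.986]); print(g)
go(g[0],g[1],.122,80.4)
look('scene','scene9'); im=cv2.imread('pics/scene9.png'); cv2.imwrite('pics/crop7.png',cv2.resize(im[60:240,260:480],None,fx=3,fy=3))
```

```text
[ 0.39483 -0.36986]
shift [-4.096 -1.69  -0.015] turn [ 0.0001 -0.     -0.0444] q7 -0.1 pos [ 0.6797 -0.0305  0.1206] rot [179.99  -0.    72.41] w 0.0236 gf 20.0
```

View pics/crop7.png

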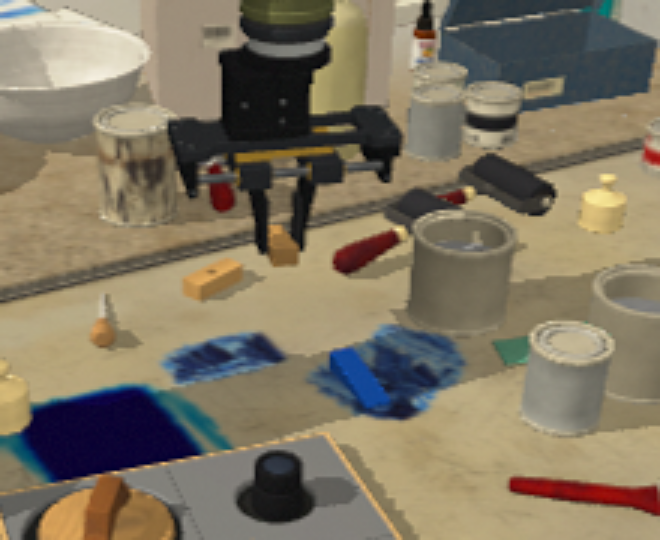

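The wedge hangs level at crop px (285,245), thick end towards the camera. I carry it to the short slot.

Call:
{"method": "jog_arm", "body": {"motion": [[[-0.3,-0.12,0,0,0,0,1],[-0.6,-0.25,0,0,0,0,1],[-0.82,-0.34,0,0,0,0,1]]]}}

```text
time_s: 21.2
tool_pos: [0.6207, -0.1002, 0.1204]
tool_rot: [-180.0, 0.0, 71.9]
force: [-0.9, -0.5, -0.3]
grip_width: 0.0235
grasp_force: 20.0
```

Call:
{"method": "jog_arm", "body": {"motion": [[[-0.4,-0.17,0,0,0,0,1],[-0.82,-0.34,0,0,0,0,1]]]}}

```text
time_s: 21.4
tool_pos: [0.564, -0.1659, 0.1203]
tool_rot: [180.0, -0.0, 72.1]
force: [0.2, -1.2, -0.2]
grip_width: 0.0233
grasp_force: 20.0
```

Call:
{"method": "jog_arm", "body": {"motion": [[[-0.4,-0.17,0,0,0,0,1],[-0.82,-0.34,0,0,0,0,1]]]}}

```text
time_s: 21.6
tool_pos: [0.5059, -0.2342, 0.1204]
tool_rot: [180.0, -0.0, 72.0]
force: [0.1, -1.5, -0.5]
grip_width: 0.0236
grasp_force: 20.0
```

Call:
{"method": "jog_arm", "body": {"motion": [[[-0.4,-0.17,0,0,0,0,1],[-0.82,-0.34,0,0,0,0,1]]]}}

```text
time_s: 21.8
tool_pos: [0.4483, -0.3017, 0.1205]
tool_rot: [180.0, -0.1, 72.0]
force: [0.9, 0.5, -1.2]
grip_width: 0.0236
grasp_force: 20.0
```

Call:
{"method": "jog_arm", "body": {"motion": [[[-0.3,-0.12,0,0,0,-0.02,1],[-0.6,-0.25,0,0,0,-0.044,1],[-0.82,-0.34,0,0,0,-0.044,1],[-0.82,-0.34,0,0,0,-0.044,1],[-0.82,-0.34,0,0,0,-0.044,1]]]}}

```text
time_s: 22.3
tool_pos: [0.3918, -0.3685, 0.1203]
tool_rot: [180.0, -0.0, 79.8]
force: [0.2, 0.3, -0.1]
grip_width: 0.0235
grasp_force: 20.0
```

Run:
```python
from h import *
go(.3948,-.3699,.0315,80.4)
look('scene','scene10'); im=cv2.imread('pics/scene10.png'); cv2.imwrite('pics/crop8.png',cv2.resize(im[130:330,220:440],None,fx=3,fy=3))
```

```text
shift [-0.01   0.031  0.888] turn [ 0.0002 -0.0002 -0.0031] q7 43.1 pos [ 0.3918 -0.3685  0.1203] rot [ 1.7996e+02 -4.0000e-02  7.9840e+01] w 0.0235 gf 20.0
```

View pics/crop8.png

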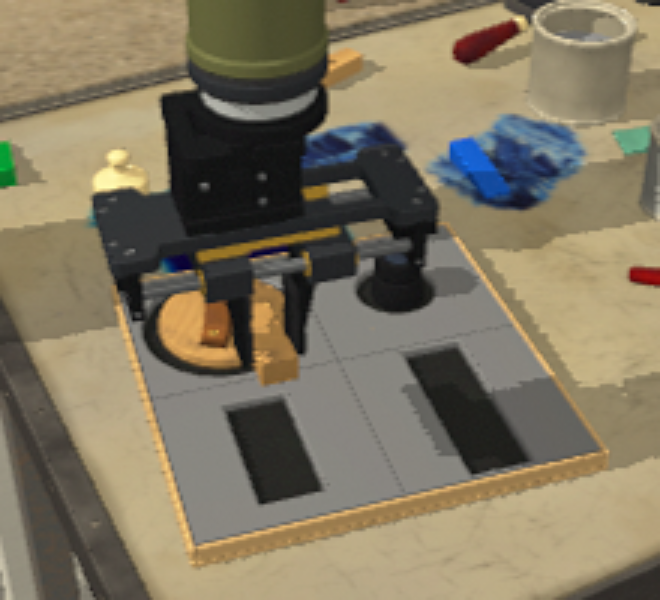

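The wedge is aligned over the short slot. I lower and release it.

Call:
{"method": "jog_arm", "body": {"motion": [[[-0.01,0.03,0.4,0,0,-0.003,1],[-0.01,0.03,0.7,0,0,-0.003,1],[-0.01,0.03,0.8,0,0,-0.003,1],[-0.01,0.03,0.88,0,0,-0.003,1],[-0.01,0.03,0.88,0,0,-0.003,1]]]}}

```text
time_s: 22.85
tool_pos: [0.3953, -0.3694, 0.032]
tool_rot: [-180.0, -0.0, 80.6]
force: [0.1, 0.1, -0.6]
grip_width: 0.0234
grasp_force: 20.0
```

Run:
```python
from h import *
go(.3948,-.3699,.0315,80.4)
```

```text
shift [-0.006 -0.004  0.005] turn [-0.0001 -0.      0.0012] q7 50.0 pos [ 0.3953 -0.3694  0.032 ] rot [-179.98   -0.     80.61] w 0.0234 gf 20.0
```

Call:
{"method": "jog_arm", "body": {"motion": [[[0,0,0,0,0,0,0.6],[0,0,0,0,0,0,0.5],[0,0,0,0,0,0,0.3],[0,0,0,0,0,0,0.3],[0,0,0,0,0,0,0.3]]]}}

```text
time_s: 23.35
tool_pos: [0.3952, -0.3698, 0.0324]
tool_rot: [180.0, -0.0, 80.6]
force: [0.4, 1.1, 0.3]
grip_width: 0.0551
grasp_force: 0.0
```

Call:
{"method": "jog_arm", "body": {"motion": [[[0,0,-0.3,0,0,0,0],[0,0,-0.7,0,0,0,0],[0,0,-1,0,0,0,0],[0,0,-1,0,0,0,0],[0,0,-1,0,0,0,0]]]}}

```text
time_s: 23.85
tool_pos: [0.3953, -0.3697, 0.1324]
tool_rot: [179.9, -0.0, 80.6]
force: [-0.6, 0.4, -0.6]
grip_width: 0.0858
grasp_force: 0.0
```

Run:
```python
from h import *
for n in('scene','top'):
    look(n,n+'11'); fit(n+'11',n,(.3965,-.36),.06,.0195,.045,'wedge'); fit(n+'11',n,(.541,.064),.04,.012,.035,'handle')
go(.543,.0645,.13,67.5)
o=env.get_obs(); print((o['tool_pos']))
im=cv2.imread('pics/scene11.png'); cv2.imwrite('pics/crop9.png',cv2.resize(im[130:330,220:440],None,fx=3,fy=3))
```

```text
wedge scene 188 [ 393.3 -382.7] [70.7 23.9] 80.3 z95 27.0
handle scene 0
wedge top 320 [ 397.1 -353.1] [104.  117.1] 80.6 z95 27.3
handle top 141 [542.6  69.3] [52.1 22.4] 78.0 z95 25.7
shift [4.519 0.757 0.013] turn [-0.0005 -0.0003  0.0727] q7 43.4 pos [ 0.3944 -0.369   0.131 ] rot [-1.7991e+02 -6.0000e-02  8.0590e+01] w 0.0864 gf 0.0
[ 0.39438828 -0.36896925  0.13097901]
```

View pics/crop9.png

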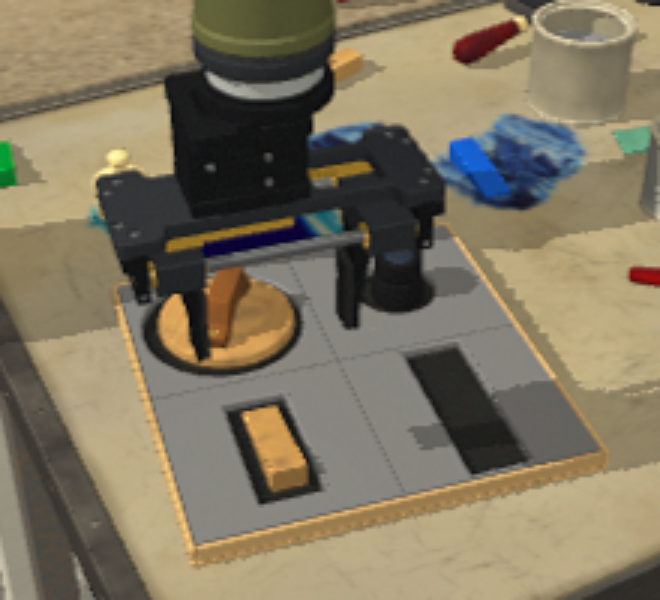

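The wedge lies in the slot (crop px 272,450), thick end at 27 mm, as it should be. Next the burin.

Call:
{"method": "jog_arm", "body": {"motion": [[[0.3,0.05,0,0,0,0,0],[0.6,0.1,0,0,0,0,0],[0.9,0.15,0,0,0,0,0]]]}}

```text
time_s: 24.25
tool_pos: [0.4236, -0.2821, 0.1306]
tool_rot: [-179.8, 0.0, 80.5]
force: [0.3, 0.0, -0.5]
grip_width: 0.0866
grasp_force: 0.0
```

Call:
{"method": "jog_arm", "body": {"motion": [[[0.45,0.07,0,0,0,0,0],[0.9,0.15,0,0,0,0,0]]]}}

```text
time_s: 24.45
tool_pos: [0.4531, -0.1957, 0.1309]
tool_rot: [-179.9, 0.0, 80.5]
force: [0.7, 0.1, -0.2]
grip_width: 0.0867
grasp_force: 0.0
```

Call:
{"method": "jog_arm", "body": {"motion": [[[0.45,0.07,0,0,0,0,0],[0.9,0.15,0,0,0,0,0]]]}}

```text
time_s: 24.65
tool_pos: [0.4828, -0.1087, 0.1309]
tool_rot: [-179.9, -0.0, 80.6]
force: [-0.0, -0.5, -0.3]
grip_width: 0.0872
grasp_force: 0.0
```

Call:
{"method": "jog_arm", "body": {"motion": [[[0.45,0.07,0,0,0,0,0],[0.9,0.15,0,0,0,0,0]]]}}

```text
time_s: 24.85
tool_pos: [0.5123, -0.0225, 0.1308]
tool_rot: [-179.9, 0.0, 80.6]
force: [0.5, -1.3, 0.7]
grip_width: 0.0868
grasp_force: 0.0
```

Call:
{"method": "jog_arm", "body": {"motion": [[[0.3,0.05,0,0,0,0.03,0],[0.6,0.1,0,0,0,0.06,0],[0.92,0.15,0,0,0,0.073,0],[0.92,0.15,0,0,0,0.073,0],[0.92,0.15,0,0,0,0.073,0]]]}}

```text
time_s: 25.35
tool_pos: [0.542, 0.0641, 0.1305]
tool_rot: [-179.9, 0.2, 67.6]
force: [-1.3, -0.3, -1.1]
grip_width: 0.0872
grasp_force: 0.0
```

Run:
```python
from h import *
go(.543,.0645,.0225,67.5)
look('scene','scene12'); P=clean('scene','scene12')
Q=P[(np.hypot(P[:,0]-.545,P[:,1]-.068)<.075)&(P[:,2]>.009)&(P[:,2]<.035)]; d=np.array([-.383,-.924]); n=np.array([.924,-.383])
if len(Q): r=Q[:,:2]-[.543,.0645]; print(len(Q),'along',np.percentile(r@d,[2,50,98]),'across',np.percentile(r@n,[5,50,95]))
```

```text
shift [0.011 0.01  1.08 ] turn [-0.0005  0.0009  0.0003] q7 -23.5 pos [0.542  0.0641 0.1305] rot [-1.799e+02  1.700e-01  6.755e+01] w 0.0872 gf 0.0
54 along [-0.00675056  0.01856732  0.02553003] across [-0.00740228  0.00165619  0.01082755]
```

Call:
{"method": "jog_arm", "body": {"motion": [[[0,0,0.4,0,0,0,0],[0,0,0.8,0,0,0,0],[0,0,0.95,0,0,0,0]]]}}

```text
time_s: 25.7
tool_pos: [0.5396, 0.0618, 0.0336]
tool_rot: [-179.7, 0.2, 67.3]
force: [-0.5, -0.6, -0.2]
grip_width: 0.0868
grasp_force: 0.0
```

Call:
{"method": "jog_arm", "body": {"motion": [[[0,0,0.08,0,0,0,0.3],[0,0,0.13,0,0,0,0.5],[0,0,0.13,0,0,0,0.5],[0,0,0.13,0,0,0,0.5],[0,0,0.13,0,0,0,0.5]]], "grip_force": 15}}

```text
time_s: 26.2
tool_pos: [0.5439, 0.0641, 0.0253]
tool_rot: [179.9, -0.1, 67.4]
force: [-0.1, -0.5, -0.1]
grip_width: 0.0548
grasp_force: 0.0
```

Call:
{"method": "jog_arm", "body": {"motion": [[[0,0,0,0,0,0,0.6],[0,0,0,0,0,0,1],[0,0,0,0,0,0,1],[0,0,0,0,0,0,1],[0,0,0,0,0,0,1]]]}}

```text
time_s: 26.7
tool_pos: [0.5429, 0.0639, 0.0241]
tool_rot: [180.0, -0.0, 67.4]
force: [-0.1, -0.2, 0.9]
grip_width: 0.0201
grasp_force: 15.0
```

Call:
{"method": "jog_arm", "body": {"motion": [[[0,0,0,0,0,0,1],[0,0,0,0,0,0,1],[0,0,0,0,0,0,1],[0,0,0,0,0,0,1],[0,0,0,0,0,0,1]]]}}

```text
time_s: 27.2
tool_pos: [0.5429, 0.0639, 0.0241]
tool_rot: [180.0, -0.0, 67.4]
force: [-0.3, -0.2, 0.8]
grip_width: 0.0196
grasp_force: 15.0
```

Run:
```python
from h import *
go(.5256,-.4185,.12,80.4)
```

```text
shift [-4.522  1.691 -0.959] turn [ 0.    -0.    -0.072] q7 -17.4 pos [0.5429 0.0639 0.0241] rot [ 1.800e+02 -1.000e-02  6.744e+01] w 0.0196 gf 15.0
```

Call:
{"method": "jog_arm", "body": {"motion": [[[0,0,-0.1,0,0,0,1],[0,0,-0.3,0,0,0,1],[0,0,-0.6,0,0,0,1],[0,0,-0.9,0,0,0,1],[0,0,-1,0,0,0,1]]]}}

```text
time_s: 27.7
tool_pos: [0.5449, 0.0638, 0.1275]
tool_rot: [179.8, -0.2, 67.4]
force: [-0.1, -0.2, -1.1]
grip_width: 0.0201
grasp_force: 15.0
```

Call:
{"method": "jog_arm", "body": {"motion": [[[-0.3,0.11,0,0,0,0,1],[-0.6,0.23,0,0,0,0,1],[-0.9,0.34,0,0,0,0,1]]]}}

```text
time_s: 28.0
tool_pos: [0.5394, -0.0331, 0.1238]
tool_rot: [-180.0, -0.0, 67.5]
force: [1.0, -0.6, -0.6]
grip_width: 0.02
grasp_force: 15.0
```

Call:
{"method": "jog_arm", "body": {"motion": [[[-0.45,0.17,0,0,0,0,1],[-0.9,0.34,0,0,0,0,1]]]}}

```text
time_s: 28.2
tool_pos: [0.5362, -0.1292, 0.1237]
tool_rot: [-180.0, -0.0, 67.6]
force: [0.9, 0.5, 0.1]
grip_width: 0.0199
grasp_force: 15.0
```

Call:
{"method": "jog_arm", "body": {"motion": [[[-0.45,0.17,0,0,0,0,1],[-0.9,0.34,0,0,0,0,1]]]}}

```text
time_s: 28.4
tool_pos: [0.5329, -0.226, 0.1237]
tool_rot: [-180.0, -0.0, 67.5]
force: [1.2, -0.2, -0.1]
grip_width: 0.0203
grasp_force: 15.0
```

Call:
{"method": "jog_arm", "body": {"motion": [[[-0.45,0.17,0,0,0,0,1],[-0.9,0.34,0,0,0,0,1]]]}}

```text
time_s: 28.6
tool_pos: [0.5299, -0.3221, 0.1234]
tool_rot: [-180.0, -0.0, 67.5]
force: [-0.2, -0.5, 0.0]
grip_width: 0.0199
grasp_force: 15.0
```

Call:
{"method": "jog_arm", "body": {"motion": [[[-0.3,0.11,0,0,0,-0.03,1],[-0.6,0.22,0,0,0,-0.06,1],[-0.91,0.33,0,0,0,-0.072,1],[-0.91,0.33,0,0,0,-0.072,1],[-0.91,0.33,0,0,0,-0.072,1]]]}}

```text
time_s: 29.1
tool_pos: [0.5248, -0.4181, 0.1232]
tool_rot: [-179.9, -0.0, 80.2]
force: [-0.3, 1.2, -0.8]
grip_width: 0.0195
grasp_force: 15.0
```

Run:
```python
from h import *
go(.5256,-.4185,.0345,80.4)
look('scene','scene13'); im=cv2.imread('pics/scene13.png'); cv2.imwrite('pics/crop10.png',cv2.resize(im[130:330,230:450],None,fx=3,fy=3))
```

```text
shift [-0.003  0.009  0.887] turn [-0.0004 -0.0001 -0.0009] q7 43.3 pos [ 0.5248 -0.4181  0.1232] rot [-1.7992e+02 -2.0000e-02  8.0250e+01] w 0.0195 gf 15.0
```

View pics/crop10.png

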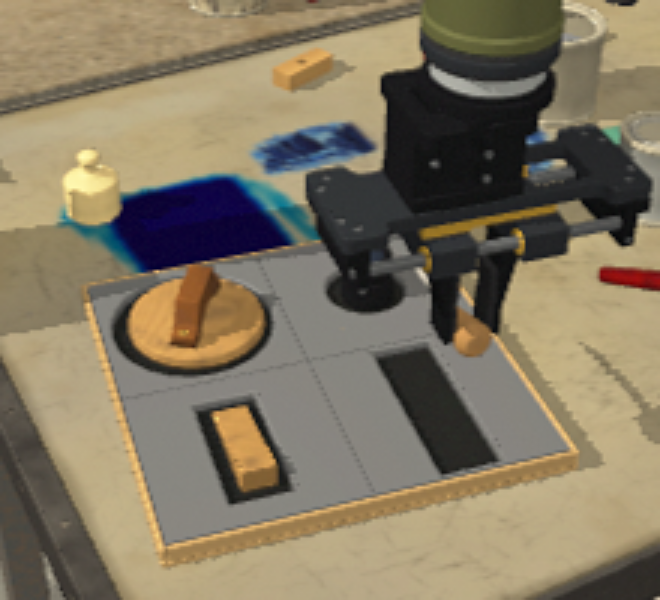

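The burin is held by its handle (crop px 470,338) in line with the long slot. The others rest in their pockets. I lower it.

Call:
{"method": "jog_arm", "body": {"motion": [[[0,0.01,0.4,0,0,0,1],[0,0.01,0.7,0,0,0,1],[0,0.01,0.82,0,0,0,1],[0,0.01,0.89,0,0,0,1],[0,0.01,0.89,0,0,0,1]]]}}

```text
time_s: 29.65
tool_pos: [0.5273, -0.4168, 0.035]
tool_rot: [-180.0, -0.0, 80.5]
force: [0.9, -0.0, -0.4]
grip_width: 0.0195
grasp_force: 15.0
```

Call:
{"method": "jog_arm", "body": {"motion": [[[0,0,0,0,0,0,0.7],[0,0,0,0,0,0,0.6],[0,0,0,0,0,0,0.5],[0,0,0,0,0,0,0.4],[0,0,0,0,0,0,0.4]]]}}

```text
time_s: 30.15
tool_pos: [0.527, -0.4177, 0.0354]
tool_rot: [180.0, 0.0, 80.4]
force: [0.4, -1.1, 0.5]
grip_width: 0.0481
grasp_force: 0.0
```

Call:
{"method": "jog_arm", "body": {"motion": [[[0,0,-0.3,0,0,0,0],[0,0,-0.7,0,0,0,0],[0,0,-1,0,0,0,0],[0,0,-1,0,0,0,0]]]}}

```text
time_s: 30.55
tool_pos: [0.5288, -0.4201, 0.1405]
tool_rot: [179.5, 0.2, 80.4]
force: [1.0, -0.3, 0.4]
grip_width: 0.0762
grasp_force: 0.0
```

Call:
{"method": "jog_arm", "body": {"motion": [[[0.4,0,-0.4,0,0,0,0],[0.8,0,-0.8,0,0,0,0],[1,0,-1,0,0,0,0]]]}}

```text
time_s: 30.85
tool_pos: [0.5439, -0.3172, 0.2359]
tool_rot: [180.0, -0.0, 80.4]
force: [-0.2, 0.3, -0.1]
grip_width: 0.0865
grasp_force: 0.0
```

Call:
{"method": "jog_arm", "body": {"motion": [[[0.4,-0.4,0,0,0,0,0],[0.8,-0.8,0,0,0,0,0],[1,-0.8,0,0,0,0,0]]]}}

```text
time_s: 31.15
tool_pos: [0.4783, -0.2053, 0.234]
tool_rot: [-179.9, -0.1, 80.4]
force: [1.0, 0.0, -0.5]
grip_width: 0.0871
grasp_force: 0.0
```

Call:
{"method": "jog_arm", "body": {"motion": [[[0.4,0,0,0,0,0,0],[0.8,0,0,0,0,0,0],[1,0,0,0,0,0,0],[1,0,0,0,0,0,0]]]}}

```text
time_s: 31.55
tool_pos: [0.4984, -0.1043, 0.2345]
tool_rot: [-180.0, -0.1, 80.8]
force: [-0.7, 0.6, 0.8]
grip_width: 0.0872
grasp_force: 0.0
```

Run:
```python
from h import *
for n in('scene','top'):
    t=n+'14'; look(n,t)
    fit(t,n,(.545,-.384),.08,.020,.04,'burin handle'); fit(t,n,(.3965,-.36),.055,.0195,.045,'wedge'); fit(t,n,(.42,-.226),.07,.02,.033,'disc'); fit(t,n,(.555,-.2495),.04,.035,.06,'loupe')
    fit(t,n,(.685,.108),.055,.008,.03,'block'); fit(t,n,(.411,-.026),.035,.008,.08,'weight')
print(env.get_obs()['tool_pos'])
a=cv2.imread('pics/scene14.png')[190:320,240:440]; b=cv2.imread('pics/top14.png')[130:290,310:470]
a=cv2.resize(a,(480,312)); b=cv2.resize(b,(312,312)); cv2.imwrite('pics/crop11.png',np.hstack([a,b]))
```

```text
burin handle scene 138 [ 528.6 -419.3] [44.3 22.7] 77.4 z95 32.0
wedge scene 191 [ 409.6 -378.5] [46.8 54.3] 78.7 z95 26.5
disc scene 735 [ 420.1 -229.1] [96.9 98.1] 63.0 z95 28.4
loupe scene 191 [ 554.9 -251.5] [35.  36.7] 39.2 z95 50.1
block scene 130 [684.9 106.8] [69.7 28.6] 18.3 z95 19.5
weight scene 319 [409.5 -30.3] [43.2 45.1] 58.6 z95 57.3
burin handle top 240 [ 540.6 -378.1] [141.5 126.9] 80.2 z95 33.5
wedge top 339 [ 396.4 -359.7] [106.  100.5] 89.8 z95 28.0
disc top 1326 [ 418.5 -229.6] [114.8 132.5] 82.6 z95 27.2
loupe top 241 [ 555.4 -247.7] [35.  36.1] 44.6 z95 52.6
block top 331 [685.9 109. ] [65.8 24.4] 18.4 z95 22.7
weight top 0
[ 0.49772498 -0.10890319  0.23471477]
```

View pics/crop11.png

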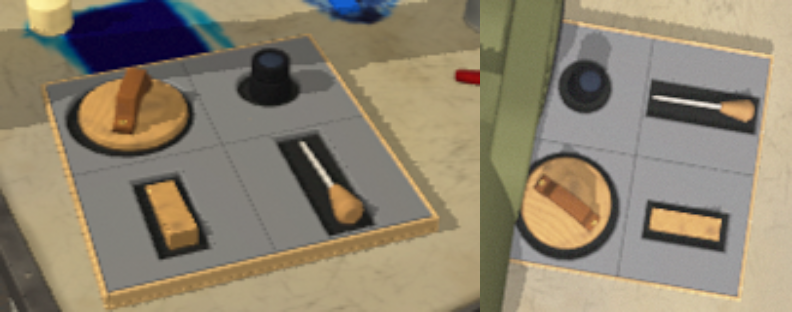

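All four pieces lie in their pockets: the heights match (loupe 50, baren disc 27, wedge 27, burin 32–33 mm) and each sits near its pocket centre. The block and the weight have not moved.

```bash
python3 -c "
from cell import env; print(env.sign_off())"
```

```text
the job is handed in; nothing more can be done
None
```

The burin, wedge, loupe and baren are each resting in their own pockets, the packing block and paper weight stayed where they were, and the job is handed in (about 32 s on the robot's clock; sign-off returned no verdict).

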